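Lock the wood-specimen chest

TASK

Lock the wood-specimen chest: with the fingertips, turn the slotted steel disc on its lid by one of its two pegs until the slot lines up with the sliding bar, then push the bar by its upright tab through the disc and the keeper until the tab is fully home against its two stop posts. Slide the bar, do not lift it, and leave the wood samples and other things lying around where they are.

Things in the scene. Friction and masses are not known exactly. Their poses are not given: they have to be found in the camera images.
- chest: Low wooden chest fixed to the bench, 260 (x) x 400 (y) x 80 mm high, lid closed; origin under its centre at bench height; turns only in yaw. Offsets below are in its frame; heights are above its lid (lid = 80 mm above the bench). On the lid, in a row along y at x = 0, from -y to +y: guide channel with the bar, stop posts, disc, keeper.
- guide (a point): Middle of the guide channel's floor (chest y = -78 mm, 5 mm above the lid). Channel 174 mm long along y (y -165 to 9 mm), open on top, walls 15 mm high, 35 mm wide over its walls. At its +y end (y -3 to 9 mm) two stop posts, one each side of the bar, 26 mm high, from 10 to 21 mm off the middle: the tab stops against them.
- keeper (a point): Keeper: steel bridge on the lid, 37 (x) x 22 (y) mm, 25 mm high, that the bar's nose passes under. The point is the middle of its top (chest y = 112 mm).
- lock_disc (a joint): Angle of the slotted disc about its upright axis, rad, counter-clockwise from above positive. Slot in line with the bar at 0 and also at pi (disc equal both ways round). Starts 0.55 to 2.59; turns both ways from -0.4 to 3.54, no detent, light friction (0.06 N m, about 2 N at a peg), stays where left. The bar passes when within about 0.08 rad of line; else it meets the disc.
- disc_centre (a point): On the disc's axis, at the height of its top face, 20 mm above the lid. Disc: steel, 80 mm across, 20 mm high, with an open-topped slot 22 mm wide right across it (floor 4.6 mm above the lid), slot along this point's y axis. The point turns with the disc.
- peg_a (a point): Centre of the top end of one upright round peg on the disc: 12 mm across, standing 36 mm above the disc's top face (top 56 mm above the lid), 28 mm from the disc's axis, at right angles to the slot.
- peg_b (a point): Top of the other, equal peg, opposite the first, 28 mm from the axis.
- bar: Loose aluminium bar in the guide channel, along the chest's y: 16 wide, 14 high, 150 mm long, 0.25 to 0.49 kg, rounded nose towards +y. Origin: mid-length, on its underside (5 mm above the lid). Upright tab at its tail: 38 wide (x), 10 mm thick, 19 to 47 mm above the lid. Nose starts 6 to 22 mm short of the disc; travel home 126 to 142 mm towards +y, sliding easily (a few newtons).
- bar_tab (a point): Middle of the tab's back (-y) face, where it is pushed towards the chest's +y: 33 mm above the lid, 73 mm behind the bar's origin.
- bar_home (a point): Fixed point on the chest: where the bar's origin is when its tab rests against the stop posts (chest y = 60 mm, 5 mm above the lid).
- oak_block: Loose brown wood block, 45 x 90 x 28 mm, lying on the chest lid; origin under its centre. Bystander.
- log_slice: Loose round slice of a log, 56 mm across, 18 mm high, on the chest lid; origin under its centre. Bystander.
- walnut_tile: Loose dark wood tile, 40 x 60 x 14 mm, on the chest lid; origin under its centre. Bystander.
- resin_jar: Closed jar, 50 mm across, 60 mm tall, on the bench to the robot's right; origin under its centre. Bystander.
- cedar_block: Upright wood block, 60 x 60 x 100 mm, on the bench to the right; origin under its centre. Bystander.
- pine_block: Pale wood block, 80 x 120 x 45 mm, on the bench to the robot's left; origin under its centre. Bystander.
Things that resemble listed ones, but are neither listed nor needed, are in the scene too. Of the things shaped like the bar, the aluminium one is meant.

How it is judged:
By the outcome, as a careful person would: the job done as asked, in the order asked, and still so for the second after the job is handed in, with the robot touching nothing.
It also fails if it takes over 56 s, if anything falls off the work surface, if the arm or the gripper's body presses on something with over 40 N, if the wrist force passes 120 N, or if a joint passes its speed limit or range.

ROBOT

A 6-joint arm with a two-finger parallel gripper is mounted at the origin on the work surface. World frame = base frame: x ahead of the robot, y to its left, z up, the work surface at z = 0. Lengths are in mm, angles in rad, forces in N, time in s.
With the tool pointing down it reaches from about 300 to 775 mm from the base axis. Payload 14.6 kg.
Tool frame: the origin (TCP) lies on the centre line of the jaws, within the pads' length; the fingertips stand ahead of it and the grasp point (between the pads) is the TCP (manip.tip_reach is the z of the fingertips in the tool frame, in mm); z points along the fingers, y is the direction in which the jaws open and shut (so a half turn about z gives the same grasp; the last joint's range is limited). The gripper opens to 94 mm and grips with 3 to 60 N. Pads are 16 mm wide; open, the fingers measure 119 mm over their backs; the gripper's body (75 mm by 177 mm) begins 78 mm behind the grasp point.
Start: joints at [1.212, 0.3, 1.521, -0, 1.321, -0.067], TCP at [158.22, 526.741, 224.446] pointing down, gripper open.
Joint ranges: [-3.03, 3.03], [-0.79, 2.21], [0.23, 2.52], [-1.04, 4.18], [0, 3.07], [-2.55, 2.55]. Speed limits (rad/s): [2.22, 2.22, 2.57, 3.14, 3.14, 3.14].

INTERFACE

Orientations are given as [roll, pitch, yaw] about the fixed x, y, z axes, in that order (R = Rz(yaw) Ry(pitch) Rx(roll)).
In Python, from cell import manip, camera, search_frame, masks_of, tip_of gives the robot as it stands.
- The arm moves only by the tool send_rows, never from a script. Its argument "plan" is a list of rows, each an object with "travel": the shift along the tool's x, y, z in mm, a list of three; "delta_rot": the turn, a rotation vector about the tool's x, y, z in degrees, a list of three; "fingers": the gripper's target within -1 to 1 (shut at 1, half-way at 0, fully open at -1). In form: [{"travel": [dx, dy, dz], "delta_rot": [wx, wy, wz], "fingers": fingers}, ...]. A call has 1 to 20 rows; each row shifts and turns the commanded pose from where the row before left it, along the tool's axes as they then stand; what a row does not reach is not made up. A row lasts 1/8 s, in which the tool goes at most 62.5 mm and 10.7 degrees, less where a joint would pass 70% of its speed; a pose out of reach is approached as far as the arm can. A call is refused whole if a number of a shift passes 62.5 or a number of a turn 10.7, either way. A call with a gripper value outside its range is refused whole. The fingers move at their own pace and stop on an object; "grip_force" is the grip in N (left out, the last holds). Time passes only in rows, so rows that do not move let the fingers close. It gives the time, the measured TCP pose, the force and the opening at its end, in the units of the state.
- manip.read_state(): the state, without advancing time (a new reading comes with each control period).
- camera(name): name is "scene" or "top" or "wrist"; returns a dict with "color" (384x512x3 uint8, red, green, blue), "z_map" (384x512 float32, mm along the optical axis (not along the pixel's ray), 0 where there is no reading), "fov_y" (degrees; the focal length in pixels is half the picture's height over the tangent of half this angle, whatever the lens; pixels are square), "cx", "cy" (the principal point, pixels), "k1" (the pictures are not rectified: a ray, as slopes to the right and down, at radius r is drawn at 1 + k1 r^2 times it, then the intrinsics apply), "world_from_camera" (4x4, takes a point from camera to world coordinates); the wrist camera has in their place "tool_from_camera" (4x4, takes a point from camera to tool coordinates, whose origin is the TCP and whose axes are the flange's). Camera axes: x right, y up, looking along -z (the intrinsics and any distortion apply to the point x, -y, -z); pixel columns grow to the right and rows downward; lengths in mm; the calibration is good to about 2 mm. A picture is of the moment at which its call begins: read the wrist's pose just before it.
- manip.sign_off(): hands the job in, once; it reports no verdict.
Trained networks look in the newest picture that a camera, given by its name, has taken for a name from the list of things; names that differ only in an ending like _2 or _b are one class to them, and where a whole thing is asked for, a point or a joint stands for the part that bears it (a point fixed in the world has none). Each returns a list of dicts, best first, with "confidence" (0 to 1); they miss things now and then, are a little off and sometimes report something else, mostly with a low value. They report only what shows in the picture. A call takes as long as a camera call. They do not tell look-alikes from the thing itself.
- search_frame(name, camera): "at" ([x, y, z] in mm, in the coordinates of the camera as it stood for that picture, good to about 4 mm: the middle of the surface that is visible of it).
- masks_of(name, camera): "region" (384x512 bool, what is visible of it).
- tip_of(name, camera): "at" ([x, y, z] in mm, in the coordinates of the camera as it stood for that picture, good to about 4 mm: a listed point, or the origin of a listed thing).
The state is a dict: "clock": time; "joints": joint angles; "qd": joint speeds; "effort": joint torques, N m; "eef_pos": TCP position; "eef_rot": TCP orientation; "wrist_force": force on the tool from outside, world axes, zero at the start; "moment": the same for the moment, N m; "finger_gap": finger opening in mm.
Only numpy, scipy, OpenCV 4.12 (cv2) and the standard library are available. Lean on these libraries where they do the work, as an engineer would, in place of code of your own. Each camera call takes 0.05 s, during which the arm holds its last target. There are 200 camera calls.

## Working session

There is one attempt and no reset: what is moved stays moved. The work goes in short steps, Python scripts to look and compute and a tool call to move; the robot and the scene stay as the last step left them, time stands still between calls to the robot, and variables do not carry over. Pictures are saved under pics/ and viewed, about 8 in all and at most 12, crops included, and the job is handed in when it is done.

Besides the shell and the picture viewer there is one more tool, called after ">>>" as a command line: name --argument value ..., lists and objects as JSON in quotes. send_rows: Moves the arm, as the interface text tells. Its arguments: {"type":"object","properties":{"plan":{"type":"array"},"grip_force":{"type":"number"}},"required":["plan"]}

```bash
mkdir -p pics; cat > h.py <<'E'
import numpy as np, cv2
from cell import manip, camera, search_frame, masks_of, tip_of
def w(T,p): return (T@np.r_[p,1])[:3]
def cloud(c,T):
    h,wd=c["z_map"].shape; f=h/2/np.tan(np.radians(c["fov_y"])/2)
    v,u=np.mgrid[:h,:wd].astype(np.float32)
    K=np.array([[f,0,c["cx"]],[0,f,c["cy"]],[0,0,1]])
    p=cv2.undistortPoints(np.stack([u.ravel(),v.ravel()],1)[:,None],K,np.array([c["k1"],0,0,0])).reshape(h,wd,2)
    z=c["z_map"]; P=np.stack([p[...,0]*z,-p[...,1]*z,-z,np.ones_like(z)],-1)
    return (P@T.T)[...,:3]
def save(img,n): cv2.imwrite("pics/"+n,cv2.cvtColor(img,cv2.COLOR_RGB2BGR))
E
python3 - <<'E'
from h import *
np.set_printoptions(precision=1,suppress=True)
s=manip.read_state();print(s, manip.tip_reach)
ims=[]
for n in("top","scene"):
    c=camera(n);ims.append(c["color"]);T=c["world_from_camera"]
    for k in("disc_centre","peg_a","peg_b","bar","bar_tab","guide","keeper","bar_home","chest","oak_block","log_slice","walnut_tile"):
        print(n,k,[(round(d["confidence"],2),w(T,d["at"])) for d in tip_of(k,n)])
    np.savez(n+".npz",P=cloud(c,T))
save(ims[0],"top.png");save(ims[1],"scene.png")
E
```

```text
{'clock': 0.0, 'joints': array([ 1.2,  0.3,  1.5,  0. ,  1.3, -0.1]), 'qd': array([ 0.,  0., -0.,  0., -0., -0.]), 'effort': array([  0. , -53.2, -35.3,   0.1,   0. ,  -0. ]), 'eef_pos': array([158.1, 526.5, 223.9]), 'eef_rot': array([-3.1, -0. ,  2.8]), 'wrist_force': array([-0.6,  0.2,  0.4]), 'moment': array([0., 0., 0.]), 'finger_gap': 93.9718812744289} 19.0
top disc_centre [(0.73, array([580.2, 119.7,  99.3])), (0.31, array([567.8,  88.1, 139.1]))]
top peg_a [(0.9, array([592.9, 142. , 137.4])), (0.63, array([ 447.3, -391.4,   -6.6])), (0.56, array([569.1,  88.4, 137. ]))]
top peg_b [(0.9, array([592.9, 142. , 137.4])), (0.63, array([ 447.3, -391.4,   -6.6])), (0.56, array([569.1,  88.4, 137. ]))]
top bar [(0.83, array([304.3, 188. ,   0.4])), (0.8, array([598.6, -15.7,  84.1])), (0.63, array([ 323.3, -162.3,   -2.2]))]
top bar_tab [(0.96, array([229.8, 165.8,  26.5])), (0.86, array([291.7, -95.5,  26.5])), (0.7, array([600.1, -86.8, 118.2]))]
top guide [(0.62, array([600.4, -19.2,  81.1]))]
top keeper [(0.59, array([566.9, 178. , 106.2]))]
top bar_home [(0.61, array([583.1, 119
[... 614 characters left out ...]
, array([588.1,  63.9,  -4.9]))]
scene bar [(0.68, array([305.2, 182.5,  -1.7])), (0.53, array([595.9, -13.5,  88. ])), (0.53, array([ 325.2, -163.6,   -2.6]))]
scene bar_tab [(0.66, array([605.1, -88.6, 113.3])), (0.61, array([234.6, 164.6,  28.8])), (0.58, array([293.1, -95.6,  26.2]))]
scene guide [(0.87, array([594.5, -17.5,  81.2]))]
scene keeper [(0.87, array([576.5, 175.4, 102.6]))]
scene bar_home [(0.9, array([583.5, 123.3,  86.7])), (0.48, array([593.4, -13.7,  82.1]))]
scene chest [(0.79, array([590.7,  64. ,  -3.9]))]
scene oak_block [(0.8, array([687.3,  66.9,  79.9]))]
scene log_slice [(0.59, array([502.5,  18.8,  78.1]))]
scene walnut_tile [(0.65, array([469.6, 212.5,  80.3]))]
```

View pics/top.png

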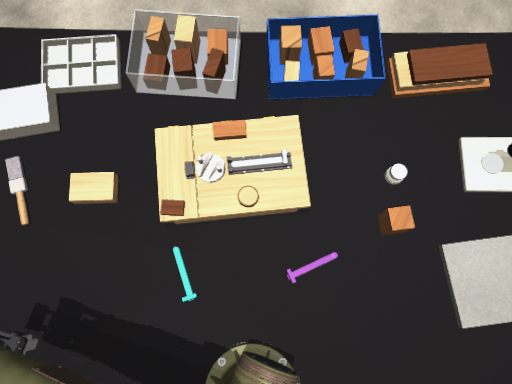

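View pics/scene.png

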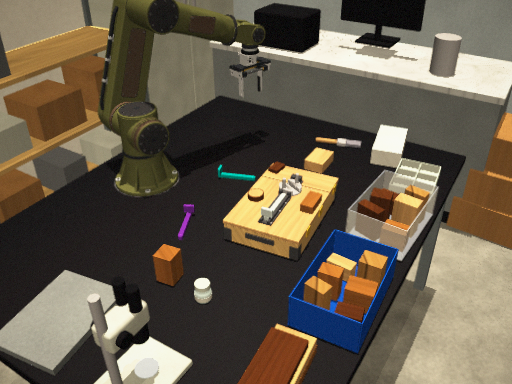

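Top view: the aluminium bar lies in the chest's channel (258,162) with its tab at (286,158), and the disc is at (210,167). The look-alike bars are cyan (183,275) and purple (313,267), both on the bench. I choose the aluminium one on the chest. Next I fit the chest and plan a close wrist view.

```bash
python3 - <<'E'
from h import *
np.set_printoptions(precision=4,suppress=True)
s=manip.read_state();print(s["eef_rot"],s["eef_pos"])
for n in("top","scene"):
    P=np.load(n+".npz")["P"]
    m=(P[...,2]>72)&(P[...,2]<140)&(abs(P[...,0]-590)<180)&(abs(P[...,1]-62)<240)
    r=cv2.minAreaRect(P[m][:,:2].astype(np.float32));print(n,m.sum(),r, np.median(P[m][:,2]))
c=camera("wrist");print(c["tool_from_camera"],c["fov_y"],c["cx"],c["cy"])
E
```

```text
[ 3.1416 -0.      2.8498] [158.2015 526.7466 224.4662]
top 13608 ((587.5465698242188, 63.64302062988281), (268.03350830078125, 404.8815612792969), 6.529877662658691) 80.59430571020619
scene 5384 ((589.0462646484375, 65.05696105957031), (271.88006591796875, 420.0391540527344), 6.007685661315918) 81.6893571295833
[[  -0.0001    0.9672    0.2538   73.0484]
 [   1.        0.0002   -0.0007   -0.1127]
 [  -0.0007    0.2538   -0.9672 -159.438 ]
 [   0.        0.        0.        1.    ]] 65.00281018066897 254.47728312811984 192.28527241704774
```

>>> send_rows --plan '[{"travel": [-43.5,-24,-1.5],"delta_rot": [0,0,0],"fingers": -1},{"travel": [-43.5,-24,-1.5],"delta_rot": [0,0,0],"fingers": -1},{"travel": [-43.5,-24,-1.5],"delta_rot": [0,0,0],"fingers": -1},{"travel": [-43.5,-24,-1.5],"delta_rot": [0,0,0],"fingers": -1},{"travel": [-43.5,-24,-1.5],"delta_rot": [0,0,0],"fingers": -1},{"travel": [-43.5,-24,-1.5],"delta_rot": [0,0,0],"fingers": -1},{"travel": [-43.5,-24,-1.5],"delta_rot": [0,0,0],"fingers": -1},{"travel": [-43.5,-24,-1.5],"delta_rot": [0,0,0],"fingers": -1},{"travel": [-43.5,-24,-1.5],"delta_rot": [0,0,0],"fingers": -1},{"travel": [-43.5,-24,-1.5],"delta_rot": [0,0,0],"fingers": -1},{"travel": [-43.5,-24,-1.5],"delta_rot": [0,0,0],"fingers": -1},{"travel": [-43.5,-24,-1.5],"delta_rot": [0,0,0],"fingers": -1},{"travel": [0,0,0],"delta_rot": [0,0,10.5],"fingers": -1},{"travel": [0,0,0],"delta_rot": [0,0,10.5],"fingers": -0.3},{"travel": [0,0,0],"delta_rot": [0,0,10.5],"fingers": -0.3},{"travel": [0,0,0],"delta_rot": [0,0,10.5],"fingers": -0.3},{"travel": [0,0,0],"delta_rot": [0,0,10.5],"fingers": -0.3},{"travel": [0,0,0],"delta_rot": [0,0,10.5],"fingers": -0.3},{"travel": [0,0,0],"delta_rot": [0,0,10.5],"fingers": -0.3},{"travel": [0,0,0],"delta_rot": [0,0,10.5],"fingers": -0.3}]'

```text
clock: 3.85
eef_pos: [575.3, 100.7, 242.4]
eef_rot: [-3.141, -0.0, 1.378]
wrist_force: [0.1, -0.9, 0.9]
finger_gap: 61.2
```

```bash
cat >> h.py <<'E'
from scipy.spatial.transform import Rotation as R
def wrist():
    s=manip.read_state(); c=camera("wrist"); M=np.eye(4); M[:3,:3]=R.from_euler("xyz",s["eef_rot"]).as_matrix(); M[:3,3]=s["eef_pos"]
    T=M@c["tool_from_camera"]; return s,c,T,cloud(c,T)
def look(name):
    s,c,T,P=wrist(); save(c["color"],name)
    for k in("disc_centre","peg_a","bar_tab","bar","guide","keeper","bar_home"):
        print(k,[(round(d["confidence"],2),w(T,d["at"])) for d in tip_of(k,"wrist")])
    m=(P[...,2]>128)&(P[...,2]<142)&(np.hypot(P[...,0]-582,P[...,1]-118)<50)
    n,l=cv2.connectedComponents(m.astype(np.uint8))
    for i in range(1,n):
        q=P[l==i]
        if len(q)>60: print("peg?",len(q),q.mean(0),(q.min(0)+q.max(0))/2)
    np.savez("wrist.npz",P=P); return s,c,T,P
E
python3 - <<'E'
from h import *
np.set_printoptions(precision=1,suppress=True)
look("w1.png")
E
```

```text
disc_centre [(0.87, array([581.2, 119.4, 102.8])), (0.48, array([502. ,  17.1,  80.3]))]
peg_a [(0.9, array([589.4, 143.1, 135.2])), (0.56, array([562.8,  89.2, 135.6])), (0.46, array([574.2, 174.4, 103.2]))]
bar_tab [(0.72, array([580.6, 122.2,  82.3])), (0.61, array([600.1, -90.9, 113.5])), (0.51, array([579.3, 171.4, 105.5]))]
bar [(0.85, array([600. , -13.2,  84.2])), (0.59, array([298.5, 184.4,  -1.6]))]
guide [(0.58, array([601.2, -16.2,  82.5]))]
keeper [(0.82, array([572.7, 175.1, 104.4]))]
bar_home [(0.56, array([581.5, 122.8,  81.9]))]
peg? 148 [593.6 142.3 134.9] [593.5 142.1 132.7]
peg? 142 [570.2  92.1 134.5] [570.   91.4 132.7]
```

View pics/w1.png

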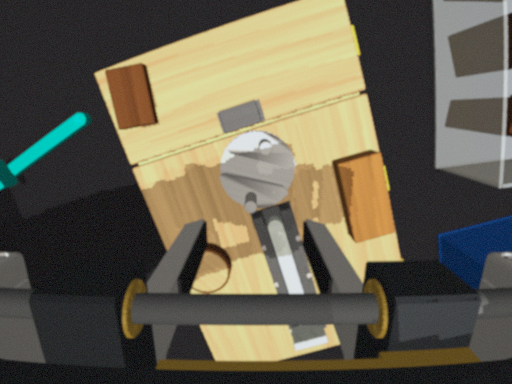

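The wrist view shows the disc at (257,170), with pegs at (265,147) and (250,204). The keeper is at (241,115) and the aluminium bar in the channel ends in its white tab at (310,343). Now I refine the peg tops, the tab and the chest yaw.

```bash
python3 - <<'E'
from h import *
np.set_printoptions(precision=2,suppress=True)
for n in("wrist","top"):
    P=np.load(n+".npz")["P"]; z=P[...,2]
    for p in((593,142),(569.5,90)):
        q=P[(z>133)&(z<140)&(np.hypot(P[...,0]-p[0],P[...,1]-p[1])<14)]; print(n,"peg",len(q),q.mean(0),(q.min(0)+q.max(0))/2)
    q=P[(z>123)&(z<132)&(np.hypot(P[...,0]-602,P[...,1]+88)<35)]; print("tab",len(q),q.mean(0) if len(q) else"",cv2.minAreaRect(q[:,:2].astype(np.float32)) if len(q) else "")
    q=P[(z>101)&(z<110)&(np.hypot(P[...,0]-574,P[...,1]-174)<24)]; print("keeper",len(q),q.mean(0),cv2.minAreaRect(q[:,:2].astype(np.float32)))
    q=P[(z>98)&(z<104)&(np.hypot(P[...,0]-581.5,P[...,1]-118)<48)]; print("disc",len(q),cv2.minEnclosingCircle(q[:,:2].astype(np.float32)))
    lid=P[(z>76)&(z<84)&(abs(P[...,0]-590)<180)&(abs(P[...,1]-62)<240)]; print("lid",cv2.minAreaRect(lid[:,:2].astype(np.float32)),np.median(lid[:,2]))
    q=P[(z>92)&(z<98)&(abs(P[...,0]-597)<26)&(P[...,1]<60)&(P[...,1]>-110)]; print("walls",len(q),cv2.minAreaRect(q[:,:2].astype(np.float32)))
E
```

```text
wrist peg 140 [593.55 142.03 135.13] [593.49 141.93 134.98]
wrist peg 125 [570.1   91.59 135.06] [569.99  91.3  135.4 ]
tab 273 [603.87 -80.43 125.51] ((603.7484130859375, -80.96224975585938), (37.720882415771484, 10.680251121520996), 7.543060779571533)
keeper 910 [575.45 173.67 104.11] ((575.28662109375, 173.54345703125), (37.336368560791016, 22.314001083374023), 6.419180393218994)
disc 2560 ((580.9052734375, 121.33366394042969), 44.62984085083008)
lid ((589.339111328125, 62.07392883300781), (267.4277038574219, 404.9255065917969), 6.452516555786133) 79.18301263207758
walls 1576 ((596.4495849609375, -9.934379577636719), (35.19740295410156, 141.22085571289062), 6.66142463684082)
top peg 16 [591.13 143.71 135.48] [590.74 142.8  135.34]
top peg 14 [567.46  92.99 136.36] [568.11  92.61 136.16]
tab 53 [601.46 -79.87 126.48] ((601.8814697265625, -79.71234130859375), (37.52211380004883, 10.099729537963867), 6.5147600173950195)
keeper 120 [573.14 172.32 104.71] ((574.08642578125, 168.41970825195312), (37.53345489501953, 34.84199523925781), 3.2620725631713867)
disc 277 ((580.6717529296875, 118.0110092163086), 47.70378875732422)
lid ((587.1286010742188, 63.42481994628906), (267.2340393066406, 403.1430969238281), 6.583571434020996) 79.77290227161348
walls 412 ((595.317138671875, -20.374717712402344), (36.48350524902344, 160.4797821044922), 6.637585163116455)
```

>>> send_rows --plan '[{"travel": [0,0,0],"delta_rot": [0,0,7],"fingers": 0},{"travel": [0,0,0],"delta_rot": [0,0,6.9],"fingers": 0},{"travel": [-10.6,-0.9,0],"delta_rot": [0,0,0],"fingers": 0},{"travel": [0,0,37],"delta_rot": [0,0,0],"fingers": 0},{"travel": [0,0,37],"delta_rot": [0,0,0],"fingers": 0},{"travel": [0,0,37],"delta_rot": [0,0,0],"fingers": 0},{"travel": [0,0,0],"delta_rot": [0,0,0],"fingers": 0},{"travel": [0,0,0],"delta_rot": [0,0,0],"fingers": 1},{"travel": [0,0,0],"delta_rot": [0,0,0],"fingers": 1},{"travel": [0,0,0],"delta_rot": [0,0,0],"fingers": 1},{"travel": [0,0,0],"delta_rot": [0,0,0],"fingers": 1},{"travel": [0,0,0],"delta_rot": [0,0,0],"fingers": 1}]' --grip_force 8

```text
clock: 5.75
eef_pos: [570.2, 91.5, 131.9]
eef_rot: [3.141, -0.0, 1.141]
wrist_force: [-1.8, 0.3, 4.4]
finger_gap: 11.8
```

>>> send_rows --plan '[{"travel": [0.15,-2.86,0],"delta_rot": [0,0,5.86],"fingers": 1},{"travel": [0.15,-2.86,0],"delta_rot": [0,0,5.86],"fingers": 1},{"travel": [0.15,-2.86,0],"delta_rot": [0,0,5.86],"fingers": 1},{"travel": [0.15,-2.86,0],"delta_rot": [0,0,5.86],"fingers": 1},{"travel": [0.15,-2.86,0],"delta_rot": [0,0,5.86],"fingers": 1},{"travel": [0.15,-2.86,0],"delta_rot": [0,0,5.86],"fingers": 1},{"travel": [0.15,-2.86,0],"delta_rot": [0,0,5.86],"fingers": 1},{"travel": [0.15,-2.86,0],"delta_rot": [0,0,5.86],"fingers": 1},{"travel": [0.15,-2.86,0],"delta_rot": [0,0,5.86],"fingers": 1},{"travel": [0.15,-2.86,0],"delta_rot": [0,0,5.86],"fingers": 1},{"travel": [0,0,0],"delta_rot": [0,0,0],"fingers": 1},{"travel": [0,0,0],"delta_rot": [0,0,0],"fingers": 1}]'

```text
clock: 7.25
eef_pos: [553.9, 113.6, 132.0]
eef_rot: [3.141, -0.0, 0.118]
wrist_force: [-3.1, -1.0, 7.0]
finger_gap: 11.6
```

>>> send_rows --plan '[{"travel": [0,0,0],"delta_rot": [0,0,0],"fingers": 0.4},{"travel": [0,0,0],"delta_rot": [0,0,0],"fingers": 0.4},{"travel": [0,0,0],"delta_rot": [0,0,0],"fingers": 0.4},{"travel": [0,0,-30],"delta_rot": [0,0,0],"fingers": 0.4},{"travel": [0,0,-40],"delta_rot": [0,0,0],"fingers": 1},{"travel": [0,-50,-40],"delta_rot": [0,0,0],"fingers": 1},{"travel": [0,0,0],"delta_rot": [0,0,0],"fingers": 1},{"travel": [0,0,0],"delta_rot": [0,0,0],"fingers": 1}]'

```text
clock: 8.25
eef_pos: [547.9, 161.8, 239.5]
eef_rot: [3.141, 0.001, 0.119]
wrist_force: [0.4, -0.2, 0.1]
finger_gap: 0.3
```

```bash
python3 - <<'E'
from h import *
np.set_printoptions(precision=2,suppress=True)
s,c,T,P=wrist();save(c["color"],"w2.png");z=P[...,2]; print(s["eef_pos"])
m=(z>133)&(z<140)&(np.hypot(P[...,0]-581.8,P[...,1]-116.8)<45)
n,l=cv2.connectedComponents(m.astype(np.uint8)); ps=[]
for i in range(1,n):
    q=P[l==i]
    if len(q)>40: ps.append(q.mean(0));print(len(q),ps[-1],(q.min(0)+q.max(0))/2)
if len(ps)==2:
    d=ps[0]-ps[1];print(np.degrees(np.arctan2(d[1],d[0])))
for nm,lo,hi,x,y,r in(("keeper",101,110,575,173.5,26),("tab",123,132,603.8,-81,35)):
    q=P[(z>lo)&(z<hi)&(np.hypot(P[...,0]-x,P[...,1]-y)<r)]
    if len(q): print(nm,len(q),cv2.minAreaRect(q[:,:2].astype(np.float32)))
E
```

```text
[547.91 161.82 239.54]
149 [609.87 119.79 135.15] [609.86 119.72 135.02]
130 [554.14 113.65 135.12] [553.96 113.53 135.21]
6.28509246572883
keeper 856 ((575.3173217773438, 173.41583251953125), (37.098388671875, 21.872486114501953), 6.907854080200195)
tab 346 ((604.1986694335938, -80.45679473876953), (37.70210647583008, 11.514245986938477), 7.329991340637207)
```

View pics/w2.png

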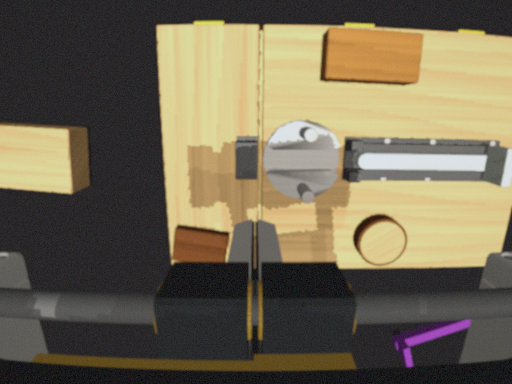

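The slot at (304,160) is in line with the bar at (420,162): peg axis 6.3° against chest yaw 6.5°. The bystanders look undisturbed. Next I go behind the tab.

>>> send_rows --plan '[{"travel": [3.8,41.1,0],"delta_rot": [0,0,0],"fingers": 1},{"travel": [3.8,41.1,0],"delta_rot": [0,0,0],"fingers": 1},{"travel": [3.8,41.1,0],"delta_rot": [0,0,0],"fingers": 1},{"travel": [3.8,41.1,0],"delta_rot": [0,0,0],"fingers": 1},{"travel": [3.8,41.1,0],"delta_rot": [0,0,0],"fingers": 1},{"travel": [3.8,41.1,0],"delta_rot": [0,0,0],"fingers": 1},{"travel": [3.8,41.1,0],"delta_rot": [0,0,0],"fingers": 1},{"travel": [0,0,0],"delta_rot": [0,0,-9.97],"fingers": 1},{"travel": [0,0,0],"delta_rot": [0,0,-9.97],"fingers": 1},{"travel": [0,0,0],"delta_rot": [0,0,-9.97],"fingers": 1},{"travel": [0,0,0],"delta_rot": [0,0,-9.97],"fingers": 1},{"travel": [0,0,0],"delta_rot": [0,0,-9.97],"fingers": 1},{"travel": [0,0,0],"delta_rot": [0,0,-9.97],"fingers": 1},{"travel": [0,0,0],"delta_rot": [0,0,-9.97],"fingers": 1},{"travel": [0,0,0],"delta_rot": [0,0,-9.97],"fingers": 1},{"travel": [0,0,0],"delta_rot": [0,0,-9.97],"fingers": 1},{"travel": [0,0,50],"delta_rot": [0,0,0],"fingers": 1},{"travel": [0,0,50],"delta_rot": [0,0,0],"fingers": 1},{"travel": [0,0,17.5],"delta_rot": [0,0,0],"fingers": 1},{"travel": [0,0,0],"delta_rot": [0,0,0],"fingers": 1}]' --grip_force 20

```text
clock: 10.8
eef_pos: [608.3, -120.9, 122.4]
eef_rot: [-3.14, -0.001, 1.684]
wrist_force: [0.5, 0.3, 1.3]
finger_gap: 0.7
```

>>> send_rows --plan '[{"travel": [10,0,0],"delta_rot": [0,0,0],"fingers": 1},{"travel": [8,0,0],"delta_rot": [0,0,0],"fingers": 1},{"travel": [6,0,0],"delta_rot": [0,0,0],"fingers": 1},{"travel": [6,0,0],"delta_rot": [0,0,0],"fingers": 1},{"travel": [6,0,0],"delta_rot": [0,0,0],"fingers": 1},{"travel": [6,0,0],"delta_rot": [0,0,0],"fingers": 1},{"travel": [6,0,0],"delta_rot": [0,0,0],"fingers": 1},{"travel": [6,0,0],"delta_rot": [0,0,0],"fingers": 1},{"travel": [6,0,0],"delta_rot": [0,0,0],"fingers": 1}]'

```text
clock: 11.92
eef_pos: [601.7, -60.4, 123.0]
eef_rot: [-3.142, 0.0, 1.684]
wrist_force: [0.1, -4.1, 3.3]
finger_gap: 0.5
```

>>> send_rows --plan '[{"travel": [6,0,0],"delta_rot": [0,0,0],"fingers": 1},{"travel": [6,0,0],"delta_rot": [0,0,0],"fingers": 1},{"travel": [6,0,0],"delta_rot": [0,0,0],"fingers": 1},{"travel": [6,0,0],"delta_rot": [0,0,0],"fingers": 1},{"travel": [6,0,0],"delta_rot": [0,0,0],"fingers": 1},{"travel": [6,0,0],"delta_rot": [0,0,0],"fingers": 1},{"travel": [6,0,0],"delta_rot": [0,0,0],"fingers": 1},{"travel": [6,0,0],"delta_rot": [0,0,0],"fingers": 1}]'

```text
clock: 12.92
eef_pos: [596.3, -12.7, 123.0]
eef_rot: [-3.142, -0.0, 1.684]
wrist_force: [0.6, -4.9, 3.7]
finger_gap: 0.6
```

>>> send_rows --plan '[{"travel": [6,0,0],"delta_rot": [0,0,0],"fingers": 1},{"travel": [6,0,0],"delta_rot": [0,0,0],"fingers": 1},{"travel": [6,0,0],"delta_rot": [0,0,0],"fingers": 1},{"travel": [6,0,0],"delta_rot": [0,0,0],"fingers": 1},{"travel": [6,0,0],"delta_rot": [0,0,0],"fingers": 1},{"travel": [6,0,0],"delta_rot": [0,0,0],"fingers": 1},{"travel": [4,0,0],"delta_rot": [0,0,0],"fingers": 1}]'

```text
clock: 13.8
eef_pos: [591.7, 27.1, 122.9]
eef_rot: [-3.141, -0.0, 1.685]
wrist_force: [1.4, -3.4, 3.2]
finger_gap: 0.4
```

Free sliding so far, about 14 mm left; now I creep to the stop.

>>> send_rows --plan '[{"travel": [3,0,0],"delta_rot": [0,0,0],"fingers": 1},{"travel": [3,0,0],"delta_rot": [0,0,0],"fingers": 1},{"travel": [2,0,0],"delta_rot": [0,0,0],"fingers": 1},{"travel": [2,0,0],"delta_rot": [0,0,0],"fingers": 1}]'

```text
clock: 14.3
eef_pos: [590.6, 36.7, 122.9]
eef_rot: [-3.141, -0.0, 1.684]
wrist_force: [0.7, -3.8, 3.0]
finger_gap: 0.6
```

>>> send_rows --plan '[{"travel": [1.5,0,0],"delta_rot": [0,0,0],"fingers": 1},{"travel": [1,0,0],"delta_rot": [0,0,0],"fingers": 1}]'

```text
clock: 14.55
eef_pos: [590.3, 39.1, 122.9]
eef_rot: [-3.141, -0.0, 1.684]
wrist_force: [0.7, -3.0, 1.6]
finger_gap: 0.5
```

>>> send_rows --plan '[{"travel": [1,0,0],"delta_rot": [0,0,0],"fingers": 1},{"travel": [1,0,0],"delta_rot": [0,0,0],"fingers": 1}]'

```text
clock: 14.8
eef_pos: [590.2, 40.0, 122.9]
eef_rot: [-3.141, 0.002, 1.684]
wrist_force: [1.1, -15.0, 1.7]
finger_gap: 0.7
```

>>> send_rows --plan '[{"travel": [0.7,0,0],"delta_rot": [0,0,0],"fingers": 1},{"travel": [0.3,0,0],"delta_rot": [0,0,0],"fingers": 1}]'

```text
clock: 15.05
eef_pos: [590.2, 40.1, 123.0]
eef_rot: [-3.141, 0.003, 1.684]
wrist_force: [1.4, -19.1, 1.2]
finger_gap: 0.3
```

The force rises to 19 N and motion stops at about the predicted place, so the tab is at its stop. I back off, rise and check.

>>> send_rows --plan '[{"travel": [0,0,0],"delta_rot": [0,0,0],"fingers": 1},{"travel": [-3,0,0],"delta_rot": [0,0,0],"fingers": 1},{"travel": [-15,0,0],"delta_rot": [0,0,0],"fingers": 1},{"travel": [-30,0,0],"delta_rot": [0,0,0],"fingers": 1},{"travel": [0,0,-50],"delta_rot": [0,0,0],"fingers": 1},{"travel": [0,0,-60],"delta_rot": [0,0,0],"fingers": 1},{"travel": [0,0,0],"delta_rot": [0,0,0],"fingers": 1},{"travel": [0,0,0],"delta_rot": [0,0,0],"fingers": 1}]'

```text
clock: 16.05
eef_pos: [595.2, -5.9, 232.2]
eef_rot: [-3.141, -0.0, 1.684]
wrist_force: [0.2, 0.7, 0.1]
finger_gap: 0.5
```

```bash
python3 - <<'E'
from h import *
np.set_printoptions(precision=1,suppress=True)
s,c,T,P=wrist();save(c["color"],"w3.png");z=P[...,2]; print(s["eef_pos"],s["wrist_force"])
q=P[(z>122)&(z<132)&(np.hypot(P[...,0]-589,P[...,1]-53)<30)];print("tab, want ~(589,54)",len(q),q.mean(0),cv2.minAreaRect(q[:,:2].astype(np.float32)))
q=P[(z>95)&(z<103)&(np.hypot(P[...,0]-582,P[...,1]-117)<8)];print("bar top in slot, want z 99",len(q),q.mean(0))
c=camera("top");T=c["world_from_camera"]
for k in("oak_block","log_slice","walnut_tile"): print(k,[w(T,d["at"]) for d in tip_of(k,"top")][:1])
E
```

```text
[595.2  -5.9 232.2] [0.2 0.7 0.1]
tab, want ~(589,54) 471 [588.5  54.2 126.2] ((588.791259765625, 54.210731506347656), (37.36806869506836, 8.651071548461914), 6.54144811630249)
bar top in slot, want z 99 242 [581.9 117.   98. ]
oak_block [array([605.2, 123. , 135.8])]
log_slice [array([567.5, 176.2, 105.5])]
walnut_tile [array([471.1, 210.9,  78. ])]
```

View pics/w3.png

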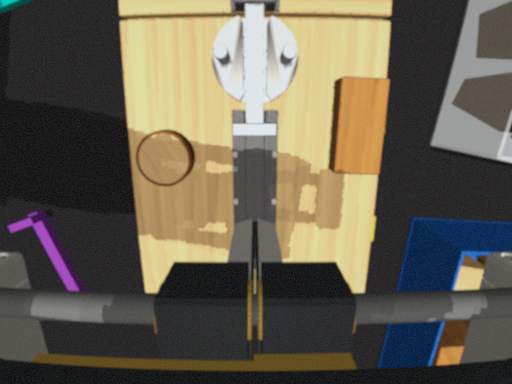

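The picture shows the bar running through the disc slot (255,60) under the keeper (255,5). The tab is at the posts (255,129), and the oak block and log slice lie where they were.

```bash
python3 -c "
from cell import manip
print(manip.sign_off())"
```

```text
the job is handed in; nothing more can be done
None
```

The chest is locked, and I handed the job in at about 16 s. I gripped the nearer peg with the fingertips and turned the disc about 58.6° clockwise to line up the slot. Then I slid the aluminium bar by its tab, through the disc and keeper, to the stop posts.

**Checks that agreed**
- **Disc:** before the push, the peg axis read 6.3° against a chest yaw of 6.5°.
- **Bar sliding:** it moved freely at 3–5 N, then stopped hard at 19 N.
- **Bar home:** the tab centre measured (588.8, 54.2), against an expected (589, 54). The bar top in the slot was at z = 98 mm; it should be 99, so it had not lifted.
- **Robot clear:** the arm touched nothing at the end, with wrist force under 1 N.

**Checks that disagreed:** in the last top picture, the networks put the oak block on a disc peg and the log slice on the keeper. I took these as false hits, since the arm probably hid both. The last wrist picture shows both apparently unmoved. The walnut tile was found within about 2 mm of where it started. I did not re-check the three bench items (resin jar, cedar and pine blocks), but the arm's path did not go near them.

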